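Unlock the cutter drawer

ROBOT

A 6-joint arm with a two-finger parallel gripper is mounted at the origin on a cart in front of the work surface, level with it; the furniture and walls round the work are solid. World frame = base frame: x ahead of the robot, y to its left, z up, the work surface at z = 0. Lengths are in m, angles in rad, forces in N, time in s.
With the tool pointing down it reaches from about 0.3 to 0.775 m from the base axis. Payload 14.6 kg.
Tool frame: the origin (TCP) lies between the finger pads, 19 mm behind the fingertips; this is the grasp point; z points along the fingers, y is the line along which they close (so a half turn about z gives the same grasp; the last joint's range is limited). The gripper opens to 94 mm and grips with 3 to 60 N. Pads are 16 mm wide; open, the fingers measure 119 mm over their backs; the gripper's body (75 mm by 177 mm) begins 78 mm behind the grasp point.
Start: joints at [-0.067, 0.3, 1.521, -0, 1.321, -0.067], TCP at [0.55, -0, 0.224] pointing down, gripper open.
Joint ranges: [-3.03, 3.03], [-0.79, 2.21], [0.23, 2.52], [-1.04, 4.18], [0, 3.07], [-2.55, 2.55]. Speed limits (rad/s): [2.22, 2.22, 2.57, 3.14, 3.14, 3.14].

INTERFACE

Orientations are given as [roll, pitch, yaw] about the fixed x, y, z axes, in that order (R = Rz(yaw) Ry(pitch) Rx(roll)).
In Python, from station import ctrl, cams gives the robot as it stands. The module is installed in compiled form; this text tells all that it offers.
- The arm moves only by the tool arm_command, never from a script. Its argument "plan" is a list that holds one entry, the list of rows, each a list of 7 numbers: the shift along the tool's x, y, z in a scale on which 1.0 is 500 mm, then the turn, a rotation vector about the tool's x, y, z in shares of 2 pi rad (1.0 is 2 pi rad), then the closure, from -1 (fully open) to 1 (shut). A call has 1 to 12 rows; each row is the pose to reach, as a shift and turn from the pose commanded when the call began, along the tool's axes at that moment; what a row does not reach only later rows make up. A row lasts 1/10 s, in which the tool goes at most 50 mm and 8.59 degrees, less where a joint would pass 70% of its speed; a pose out of reach is approached as far as the arm can. Shift and turn numbers lie between -1 and 1, and a call with a number outside is refused. A call with a gripper value outside its range is refused whole. The fingers move at their own pace and stop on an object; "squeeze" is the grip in N (left out, the last holds). Time passes only in rows, so rows that repeat a pose let the fingers close. It gives the time, the measured TCP pose, the force, the opening and the grip force at its end, in the units of the state.
- ctrl.get_obs(): the state, without advancing time (a new reading comes with each control period).
- cams.camera(name): name is "scene" or "side" or "wrist"; returns (picture, depth): 480x640x3 uint8, blue, green, red; 480x640 float32, m along the optical axis (not along the pixel's ray), 0 where there is no reading.
- cams.camera_info(name): a dict with "fx", "fy", "cx", "cy" (pixels), "world_to_cam" (4x4, takes a point from world to camera coordinates). Camera axes: x right, y down, z forward; pixel columns grow to the right and rows downward; lengths in m; the calibration is good to about 2 mm. A picture is of the moment at which its call begins: read the wrist's pose just before it. camera_info takes no time and is no camera call; for the wrist camera it gives the pose at the moment of the call.
- ctrl.hand_in(): hands the job in; it is judged then, once.
The state is a dict: "time_s": time; "qpos": joint angles; "joint_vel": joint speeds; "tau": joint torques, N m; "ee_pos": TCP position; "eef_rot": TCP orientation; "force": force on the tool from outside, world axes, zero at the start; "moment": the same for the moment, N m; "grip_width": finger opening in m; "grip_force": force on a finger pad.
Only numpy, scipy, OpenCV 4.12 (cv2) and the standard library are available. Lean on these libraries where they do the work, as an engineer would, in place of code of your own. Each camera call takes 0.05 s, during which the arm holds its last target. There are 200 camera calls.

TASK

Take the red key from its wooden block and push it fully home in the lock on top of the small grey cabinet, then turn it clockwise (seen from above) as far as it goes, to draw back the bolt that holds the drawer. Then pull the blue drawer out at least 6 cm, and leave it open with the red key still in the lock. Leave the blue key where it stands and do not disturb the other things around.

Things in the scene. Friction and masses are not known exactly. Their poses are not given: they have to be found in the camera images.
- cabinet: small grey steel cutter cabinet, fixed to the table, 160 x 200 x 80 mm (x, y, z). Origin: centre of its underside, on the table. Its front, with the one blue drawer, faces its own -x (roughly to the robot); z up. On its deck is a steel lock plate with a red border.
- lock_mouth (a point): centre of the key slot at the upper face of the steel lock plate (46 x 46 mm), 82 mm above the table, 20 mm in front of the cabinet's centre; axes as the cabinet's. Slot: 20.5 mm along y, 8.5 mm along x, with a 2.5 mm bevelled mouth. The key is fully home when its origin is at this point (collar down on the plate), its bit along the cabinet's y.
- lock_plate (a point): centre of the key slot at the lower face of the lock plate, 8 mm below lock_mouth. The bit can turn only when it is wholly below this face; once turned, the key cannot be drawn out.
- barrel (a joint): lock barrel below the plate, rad: 0 locked, in line with the slot; grows as the key turns clockwise seen from above; stop at 1.15. The bit has about 0.14 rad of play in it, so the key must turn about 1.3 rad in all. Turns easily (0.04 N m), stays where left. The hidden bolt clears the drawer at 0.92; below that the drawer is held.
- drawer (a joint): how far the blue drawer is out, m: 0 shut, 0.10 fully open. Slides along the cabinet's -x against 1.5 N of friction and stays where it is left.
- drawer_handle (a point): middle of the steel bar handle on the drawer's front, moving with it: level bar, 10 mm diameter, 90 mm long along the cabinet's y between its two posts, 50 mm above the table, 42 mm of free gap behind it. Can be grasped from above, fingers closing along the cabinet's x (opened to 35 to 40 mm, so that one fits in the gap), or hooked.
- red_key: red service key, 60 g, standing upright in a wooden block. Origin: centre of the underside of its steel collar (26 mm diameter, 6 mm thick); z up. Above the collar is a flat red plastic bow with a white patch, from 6 to 48 mm above the origin, 12 mm thick (x) and 40 mm wide (y). The key is the same after a half turn about z.
- red_key_bow (a point): point in the red key's bow 30 mm above the key's origin, axes as the key's: grasp here with the TCP, fingers closing along x across the 12 mm thickness; the fingertips then clear the collar.
- red_key_tip (a point): lower end of the red key's steel bit, 24 mm below the key's origin. The bit is flat, 6 mm thick (x), 18 mm wide (y), 13 mm high; from it a round neck of 8 mm diameter and 11 mm length leads up to the collar.
- blue_key: key of the same make and size as the red one but with a blue bow, standing in the other wooden block. It belongs to another machine: leave it alone. Origin: centre of its collar's underside.
- red_stand: wooden parking block, 60 x 60 x 30 mm, screwed to the table (fixed), with an upright slot through its middle (9 x 21 mm, long side along its y) in which the red key stands, its bit loosely in the slot and its collar resting on the block's top. Origin: centre of the block's underside, on the table.
- blue_stand: wooden parking block, 60 x 60 x 30 mm, screwed to the table (fixed), with an upright slot through its middle (9 x 21 mm, long side along its y) in which the blue key stands, its bit loosely in the slot and its collar resting on the block's top. Origin: centre of the block's underside, on the table.
- sanding_block: sanding block, 62 x 112 x 34 mm, lying on the table; bystander. Origin: centre of its underside.
- label_roll: white label roll, 73 mm diameter, 50 mm high, standing on the table; bystander. Origin: centre of its underside.
- tape: roll of masking tape, 96 mm diameter, 25 mm high, lying on the table; bystander. Origin: centre of its underside.

How it is judged:
By the outcome, as a careful person would: the job done as asked, in the order asked, and still so for the second after the job is handed in, with the robot touching nothing.
It also fails if it takes over 58 s, if anything falls off the work surface, if the arm or the gripper's body presses on something with over 40 N, if the wrist force passes 120 N, or if a joint passes its speed limit or range.

## Working session

There is one attempt and no reset: what is moved stays moved. The work goes in short steps, Python scripts to look and compute and a tool call to move; the robot and the scene stay as the last step left them, time stands still between calls to the robot, and variables do not carry over. Pictures are saved under pics/ and viewed, at most 10 in all, crops included, and the job is handed in when it is done.

Besides the shell and the picture viewer there is one more tool, called after "Emit:" as a command line: name --argument value ..., lists and objects as JSON in quotes. arm_command: Moves the arm, as the interface text tells. Its arguments: {"type":"object","properties":{"plan":{"type":"array"},"squeeze":{"type":"number"}},"required":["plan"]}

```bash
mkdir -p pics; python3 - <<'E'
from station import ctrl,cams
import cv2,numpy as np
o=ctrl.get_obs();print({k:np.round(v,3).tolist() for k,v in o.items()})
for n in ["scene","side"]:
    p,d=cams.camera(n);i=cams.camera_info(n);cv2.imwrite(f"pics/{n}0.png",p);np.savez(f"{n}0.npz",p=p,d=d,T=i["world_to_cam"],k=[i[x] for x in("fx","fy","cx","cy")])
    T=i["world_to_cam"];print(n,(-T[:3,:3].T@T[:3,3]).round(3),T[2,:3].round(2),i["fx"])
E
```

```text
{'time_s': 0.0, 'qpos': [-0.067, 0.3, 1.522, -0.0, 1.321, -0.067], 'joint_vel': [-0.001, -0.001, 0.0, -0.001, -0.002, -0.001], 'tau': [-0.002, -53.181, -35.274, 0.071, 0.024, -0.0], 'ee_pos': [0.55, 0.0, 0.224], 'eef_rot': [-3.14, -0.0, 1.571], 'force': [-0.346, -0.076, -0.019], 'moment': [-0.005, -0.021, 0.034], 'grip_force': 0.0, 'grip_width': 0.094}
scene [-0.478  0.542  0.631] [ 0.81 -0.4  -0.42] 451.6903739632775
side [0.083 1.274 0.637] [ 0.33 -0.86 -0.38] 587.207194002932
```

View pics/scene0.png

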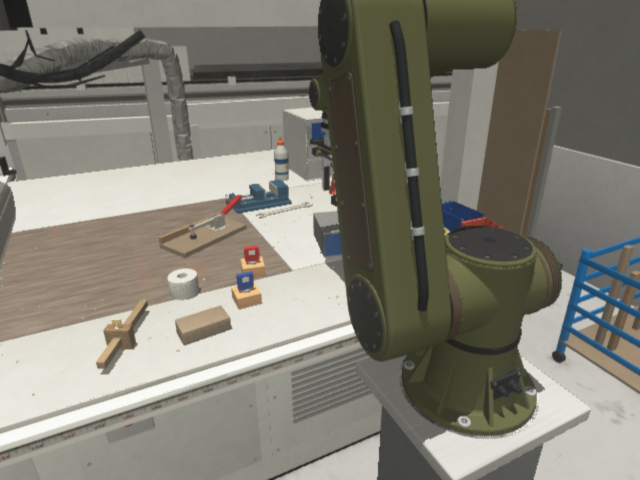

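View pics/side0.png

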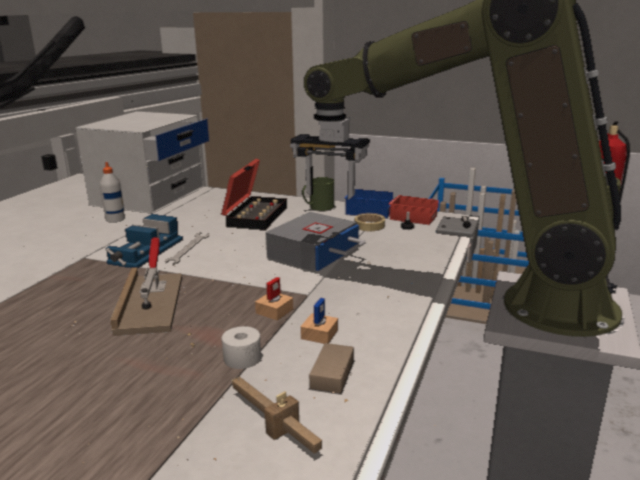

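The side view shows the red key at about (274,289), the blue key at (319,311), the cabinet at (315,240) with its lock plate at (318,228), and the tape just behind it at (370,221). The scene view shows the red key at (252,256). Next I'll measure these from colour and depth.

```bash
cat > h.py <<'E'
import numpy as np,cv2
def load(n):
    z=np.load(n);return z['p'],z['d'],z['T'],z['k']
def pts(u,v,d,T,k):
    P=np.stack([(u-k[2])/k[0]*d,(v-k[3])/k[1]*d,d],-1);return (P-T[:3,3])@T[:3,:3]
def plane(u,v,z,T,k):
    u=np.asarray(u,float);v=np.asarray(v,float)
    r=np.stack([(u-k[2])/k[0],(v-k[3])/k[1],np.ones_like(u)],-1)@T[:3,:3];c=-T[:3,:3].T@T[:3,3]
    return c+r*((z-c[2])/r[...,2])[...,None]
def snap(name,tag):
    from station import cams
    i=cams.camera_info(name);p,d=cams.camera(name)
    T=i["world_to_cam"];k=[i[x] for x in("fx","fy","cx","cy")]
    cv2.imwrite(f"pics/{tag}.png",p);np.savez(f"{tag}.npz",p=p,d=d,T=T,k=k);return p,d,T,np.array(k)
def mask(p,c):
    h=cv2.cvtColor(p,cv2.COLOR_BGR2HSV);H,S,V=cv2.split(h)
    if c=='red':return ((H<8)|(H>172))&(S>140)&(V>60)
    if c=='blue':return (H>105)&(H<130)&(S>120)&(V>50)
    if c=='wood':return (H>8)&(H<20)&(S>110)&(V>120)
E
python3 - <<'E'
from h import *
p,d,T,k=load("side0.npz")
V,U=np.mgrid[:480,:640]
X=pts(U,V,d,T,k)
def rep(n,m,box):
    u0,u1,v0,v1=box;b=(U>u0)&(U<u1)&(V>v0)&(V<v1)&m&(d>0)
    q=X[b];print(n,b.sum(),"med",np.median(q,0).round(3),"p2",np.percentile(q,3,0).round(3),"p98",np.percentile(q,97,0).round(3));return q
r=mask(p,'red');b=mask(p,'blue');w=mask(p,'wood')
rep("redkey",r,(255,295,270,305));rep("bluekey",b,(305,335,290,330))
for n,box in(("rstand",(250,300,280,325)),("bstand",(295,345,305,345))):
    q=rep(n,w,box);t=q[abs(q[:,2]-.03)<.004]
    print(n,'top',len(t),cv2.minAreaRect((t[:,:2]*1000).astype(np.float32)))
rep("plate",r,(300,336,218,240));rep("drawer",b,(310,365,220,270))
q=X[(U>255)&(U<365)&(V>205)&(V<270)&(abs(X[...,2]-.08)<.006)&(d>0)]
print("cabtop",len(q),cv2.minAreaRect((q[:,:2]*1000).astype(np.float32)))
E
```

```text
redkey 177 med [0.598 0.242 0.056] p2 [0.591 0.217 0.04 ] p98 [0.605 0.252 0.078]
bluekey 140 med [0.465 0.305 0.061] p2 [0.463 0.279 0.04 ] p98 [0.47  0.312 0.078]
rstand 325 med [0.593 0.249 0.029] p2 [0.569 0.207 0.007] p98 [0.63  0.265 0.033]
rstand top 246 ((599.03271484375, 230.2515411376953), (65.3980941772461, 63.835601806640625), 72.61011505126953)
bstand 496 med [0.462 0.315 0.028] p2 [0.441 0.268 0.005] p98 [0.495 0.322 0.031]
bstand top 304 ((468.2049865722656, 292.7593078613281), (59.74789810180664, 61.34822463989258), 0.7909929752349854)
plate 14 med [ 0.604 -0.077  0.081] p2 [ 0.591 -0.117  0.079] p98 [ 0.651 -0.061  0.083]
drawer 769 med [ 0.561 -0.05   0.051] p2 [ 0.534 -0.157  0.015] p98 [0.581 0.016 0.074]
cabtop 1745 ((636.9922485351562, -97.20597076416016), (207.90579223632812, 175.09877014160156), 75.8292236328125)
```

```bash
python3 - <<'E'
from h import *
p,d,T,k=snap("wrist","w0")
print((-T[:3,:3].T@T[:3,3]).round(3),T[:3,:3].round(2),k)
print(plane([0,639,0,639],[0,0,479,479],0.08,T,k).round(3))
E
```

```text
[0.55  0.075 0.385] [[ 1.   -0.   -0.  ]
 [-0.   -0.97  0.26]
 [-0.   -0.26 -0.97]] [389.61586962 389.61586962 316.40494684 233.97840696]
[[ 0.328  0.164  0.08 ]
 [ 0.776  0.163  0.08 ]
 [ 0.242 -0.252  0.08 ]
 [ 0.863 -0.252  0.08 ]]
```

View pics/w0.png

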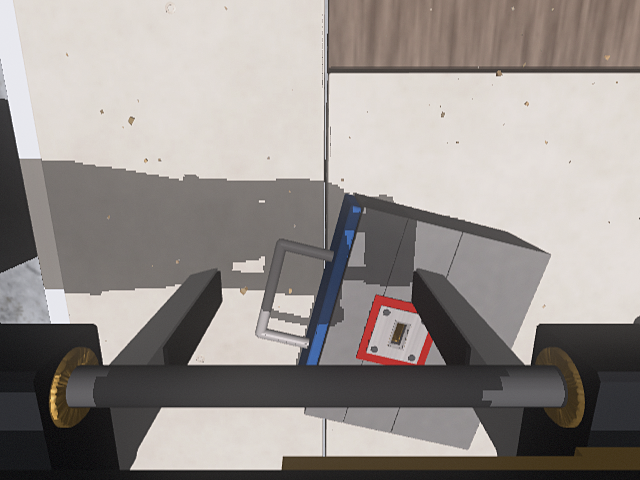

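The wrist view shows the lock plate with its red border at about (397,332) and the slot at (398,333). The handle bar runs from (283,243) to (262,334), and the drawer's blue edge is behind it.

```bash
python3 - <<'E'
from h import *
p,d,T,k=load("w0.npz")
m=mask(p,'red').astype(np.uint8); m[:280]=0;m[:, :340]=0;m[:, 440:]=0;m[366:]=0
v,u=np.nonzero(m);P=plane(u,v,.082,T,k)[:,:2]*1000
print("plate",len(u),cv2.minAreaRect(P.astype(np.float32)))
# full-plate region: fit lines to left border edge and top border edge
g=cv2.cvtColor(p,cv2.COLOR_BGR2GRAY)
s=np.zeros_like(g);s[315:352,384:412]=(g[315:352,384:412]<110)
n,l,st,c=cv2.connectedComponentsWithStats(s);print(st,c)
i=1+np.argmax(st[1:,4]);v,u=np.nonzero(l==i);P=(plane(u,v,.081,T,k)[:,:2]*1000).astype(np.float32);print("slot",cv2.minAreaRect(P),P.mean(0))
# handle: depth points at z~.05
V,U=np.mgrid[:480,:640];X=pts(U,V,d,T,k)
h=(abs(X[...,2]-.052)<.007)&(U>235)&(U<300)&(V>225)&(V<350)&(d>0)
Q=X[h];print("handle",len(Q),cv2.minAreaRect((Q[:,:2]*1000).astype(np.float32)),np.percentile(Q[:,2],95))
# cabinet left/top edges of border in world
lo=[];
for r in range(312,352,2):
    uu=np.nonzero(m[r])[0]; lo.append(plane(uu[0]-.5,r,.082,T,k)[:2])
lo=np.array(lo);a=cv2.fitLine((lo*1000).astype(np.float32),cv2.DIST_HUBER,0,.01,.01).ravel();print("left edge",a,np.degrees(np.arctan2(a[1],a[0])))
cv2.imwrite("pics/w0c.png",cv2.resize(p[280:380,340:450],None,fx=5,fy=5,interpolation=cv2.INTER_NEAREST))
E
```

```text
plate 1302 ((620.713623046875, -94.91375732421875), (62.295780181884766, 60.15692901611328), 75.88610076904297)
[[     0      0    640    480 306994]
 [   391    323     16     22    196]
 [   407    330      2      4      5]
 [   405    338      1      2      2]
 [   388    345      1      1      1]
 [   402    346      1      2      2]] [[319.44699896 239.43703134]
 [398.21428571 333.14795918]
 [407.2        331.2       ]
 [405.         338.5       ]
 [388.         345.        ]
 [402.         346.5       ]]
slot ((620.5023803710938, -94.74724578857422), (20.088577270507812, 8.344207763671875), 74.80606079101562) [620.60236 -94.34371]
handle 1622 ((523.5156860351562, -69.12028503417969), (99.73509979248047, 44.126121520996094), 76.31045532226562) 0.0570940512963243
left edge [ 2.4979235e-01  9.6829945e-01  5.9045386e+02 -9.1801888e+01] 75.534775
```

View pics/w0c.png

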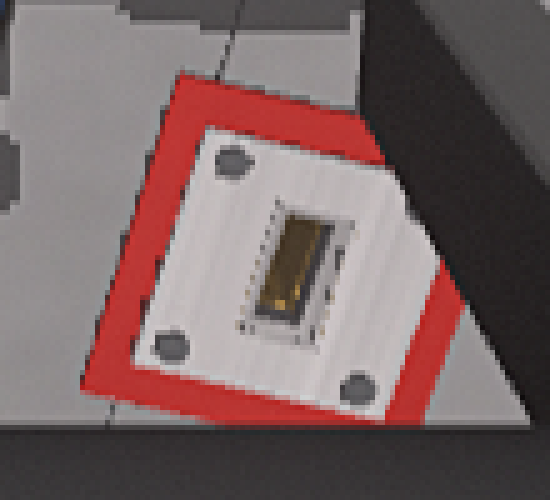

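The lock mouth measures about (0.6206, -0.0948), yaw about -0.25 rad, and the slot comes out at its stated size. The red key is near (0.598, 0.231), so I'll move above it to refine that.

The manual's scale: shifts go in shares of 500 mm and turns go in shares of 2 pi rad. Converting my numbers, 225 mm / 500 = 0.45, 184 mm / 500 = 0.368, 0.27 rad / 6.2832 = 0.043.

Emit:
arm_command --plan '[[[0.08,0.016,0,0,0,0.0159,-0.4],[0.176,0.036,0.01,0,0,0.0318,-0.4],[0.272,0.056,0.02,0,0,0.043,-0.4],[0.368,0.076,0.03,0,0,0.043,-0.4],[0.45,0.092,0.04,0,0,0.043,-0.4],[0.45,0.092,0.04,0,0,0.043,-0.4],[0.45,0.092,0.04,0,0,0.043,-0.4]]]'

```text
time_s: 0.85
ee_pos: [0.5957, 0.2255, 0.2034]
eef_rot: [-3.141, 0.001, 1.302]
force: [0.2, -0.6, 0.5]
grip_width: 0.0657
grip_force: 0.0
```

```bash
python3 - <<'E'
from h import *
from station import ctrl
o=ctrl.get_obs();print(o['time_s'],np.round(o['ee_pos'],4),np.round(o['eef_rot'],3),np.round(o['qpos'],3),o['grip_width'])
p,d,T,k=snap("wrist","w1")
V,U=np.mgrid[:480,:640];X=pts(U,V,d,T,k)
near=(abs(X[...,0]-.6)<.06)&(abs(X[...,1]-.23)<.06)&(d>0)
r=mask(p,'red')&near&(X[...,2]>.065)
v,u=np.nonzero(r);print(len(u),np.percentile(X[r][:,2],[5,50,95]))
print("bow top",cv2.minAreaRect((plane(u,v,.078,T,k)[:,:2]*1000).astype(np.float32)),u.mean(),v.mean())
t=near&(abs(X[...,2]-.03)<.003);v,u=np.nonzero(t)
print("stand",cv2.minAreaRect((plane(u,v,.03,T,k)[:,:2]*1000).astype(np.float32)))
E
```

```text
0.85 [0.5957 0.2255 0.2034] [-3.141e+00  1.000e-03  1.302e+00] [ 0.305  0.512  1.274 -0.     1.356  0.573] 0.06573396002575535
790 [0.07646018 0.07885332 0.0800963 ]
bow top ((600.2635498046875, 232.9531707763672), (41.44020462036133, 11.452506065368652), 77.53137969970703) 319.90759493670885 221.59113924050632
stand ((600.0518798828125, 231.63412475585938), (60.63560485839844, 60.21718215942383), 77.97158813476562)
```

View pics/w1.png

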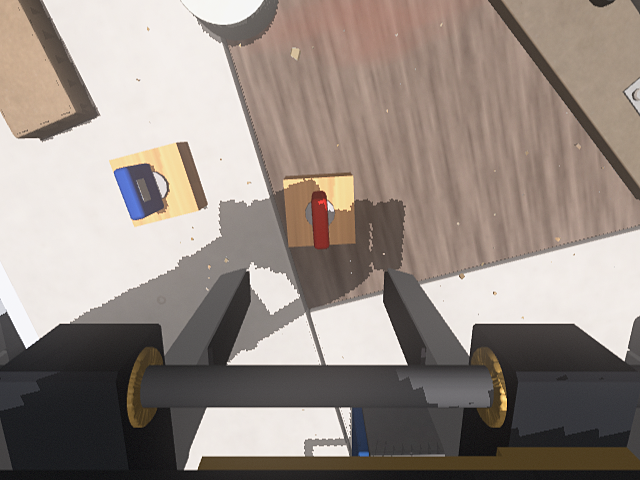

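The red bow's top is centred at (320,221), which gives (0.6001, 0.2325) with its y-axis at 77.6°. The stand gives the same centre. Next I descend and grasp.

In the tool's units: 143.5 mm / 500 = 0.287, 135 mm / 500 = 0.27, -0.052 rad / 6.2832 = -0.0083.

Emit:
arm_command --plan '[[[0.016,0.0048,0.08,0,0,-0.0083,-0.4],[0.016,0.0048,0.16,0,0,-0.0083,-0.4],[0.016,0.0048,0.23,0,0,-0.0083,-0.4],[0.016,0.0048,0.27,0,0,-0.0083,-0.4],[0.016,0.0048,0.287,0,0,-0.0083,-0.4],[0.016,0.0048,0.287,0,0,-0.0083,-0.4],[0.016,0.0048,0.287,0,0,-0.0083,1],[0.016,0.0048,0.287,0,0,-0.0083,1],[0.016,0.0048,0.287,0,0,-0.0083,1],[0.016,0.0048,0.287,0,0,-0.0083,1],[0.016,0.0048,0.287,0,0,-0.0083,1],[0.016,0.0048,0.287,0,0,-0.0083,1]]]' --squeeze 30

```text
time_s: 2.1
ee_pos: [0.6004, 0.2321, 0.0608]
eef_rot: [3.142, -0.0, 1.353]
force: [-0.4, 0.1, -0.4]
grip_width: 0.0214
grip_force: 0.0
```

Emit:
arm_command --plan '[[[0,0,0,0,0,0,1],[0,0,0,0,0,0,1],[0,0,0,0,0,0,1],[0,0,0,0,0,0,1]]]'

```text
time_s: 2.5
ee_pos: [0.6004, 0.2321, 0.0607]
eef_rot: [-3.142, 0.0, 1.353]
force: [-1.0, 0.1, 0.6]
grip_width: 0.0116
grip_force: 30.0
```

In the tool's units: -314.8 mm / 500 = -0.6296, 90.4 mm / 500 = 0.1808, 0.032 rad / 6.2832 = 0.0051.

Emit:
arm_command --plan '[[[0,0,-0.04,0,0,0,1],[0,0,-0.1,0,0,0,1],[0,0,-0.19,0,0,0,1],[-0.09,0.026,-0.22,0,0,0.0048,1],[-0.18,0.052,-0.22,0,0,0.0048,1],[-0.27,0.078,-0.22,0,0,0.0048,1],[-0.36,0.104,-0.22,0,0,0.0048,1],[-0.45,0.13,-0.22,0,0,0.0048,1],[-0.54,0.156,-0.22,0,0,0.0048,1],[-0.6,0.172,-0.22,0,0,0.0048,1],[-0.6296,0.1808,-0.22,0,0,0.0051,1],[-0.6296,0.1808,-0.22,0,0,0.0051,1]]]'

```text
time_s: 3.7
ee_pos: [0.6205, -0.0961, 0.1705]
eef_rot: [-3.141, 0.0, 1.319]
force: [-0.6, 0.4, 0.3]
grip_width: 0.0118
grip_force: 30.0
```

In the tool's units: 18 mm / 500 = 0.036, 10 mm / 500 = 0.02.

Emit:
arm_command --plan '[[[0,0,0.02,0,0,0,1],[0,0,0.036,0,0,0,1],[0,0,0.036,0,0,0,1],[0,0,0.036,0,0,0,1]]]'

```text
time_s: 4.1
ee_pos: [0.6206, -0.0939, 0.1524]
eef_rot: [-3.141, 0.0, 1.322]
force: [-0.1, 0.7, -0.3]
grip_width: 0.0119
grip_force: 30.0
```

```bash
python3 - <<'E'
from h import *
from station import ctrl
o=ctrl.get_obs();print(o['time_s'],np.round(o['ee_pos'],4),np.round(o['eef_rot'],3),np.round(o['qpos'],3),o['grip_width'])
p,d,T,k=snap("wrist","w2")
uv=lambda P:(lambda c:(c[:2]/c[2]*k[:2]+k[2:]))(T[:3,:3]@np.array(P)+T[:3,3])
x,y,z=o['ee_pos']
print(uv([x,y,z]),uv([.6206,-.0948,.082]),uv([x,y,z-.055]))
cv2.imwrite("pics/w2c.png",cv2.resize(p[180:320,240:400],None,fx=5,fy=4,interpolation=cv2.INTER_NEAREST)[:600])
p,d,T,k=snap("side","s2")
print(uv([x,y,z]),uv([.6206,-.0948,.082]),uv([x,y,z-.055]))
E
```

```text
4.1 [ 0.6206 -0.0939  0.1524] [-3.141  0.     1.322] [-0.209  0.534  1.363  0.     1.245  0.04 ] 0.011855615134278418
[316.70933936 303.1730697 ] [317.03128084 256.41311149] [316.64298716 263.16180874]
[316.89135505 202.26538542] [317.32959433 227.21879215] [317.14675494 221.9199949 ]
```

View pics/w2c.png

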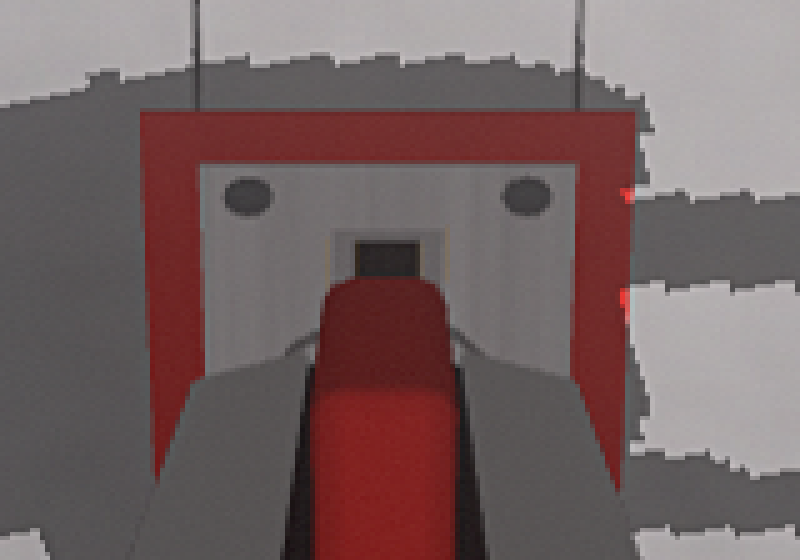

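The held key is centred on the slot across its width, with the plate at 387 px, the slot at 388 and the bow at 386 in the crop. It is also square to the plate. Next I check the along-slot offset from the bevel and slot far edges.

```bash
python3 - <<'E'
from h import *
p,d,T,k=load("w2.npz");e=np.array([np.cos(1.322),np.sin(1.322)])
t=np.array([.6206,-.0939])
for n,c,r,z,h in(("border",387,112,.082,.030),("bevel",388,230,.082,.01275),("slot",388,240,.0795,.01025)):
    X=plane(240+c/5-.4,180+r/4-.5,z,T,k)[:2]-h*e-t;print(n,(X@e*1000).round(2),(X@[e[1],-e[0]]*1000).round(2))
# key bow far edge
X=plane(240+386/5,180+278/4-.5,.1524-.0307+.048,T,k)[:2]-.020*e-t;print("bow",(X@e*1000).round(2),(X@[e[1],-e[0]]*1000).round(2))
E
```

```text
border 0.22 0.21
bevel -1.04 0.33
slot -0.84 0.33
bow 10.77 0.16
```

```bash
python3 - <<'E'
from h import *
p,d,T,k=load("w2.npz");e=np.array([np.cos(1.322),np.sin(1.322)])
t=np.array([.6206,-.0939])
for r,z in((390,.1697),(278,.1277)):
    X=plane(240+386/5,180+r/4-.5,z,T,k)[:2]-.020*e-t;print("bow",(X@e*1000).round(2))
E
```

```text
bow -0.78
bow -2.06
```

Emit:
arm_command --plan '[[[0,0,0.014,0,0,0,1],[0,0,0.026,0,0,0,1],[0,0,0.034,0,0,0,1],[0,0,0.04,0,0,0,1],[0,0,0.044,0,0,0,1],[0,0,0.044,0,0,0,1]]]'

```text
time_s: 4.8
ee_pos: [0.6205, -0.0948, 0.1304]
eef_rot: [-3.141, 0.0, 1.321]
force: [-0.4, -0.4, -1.3]
grip_width: 0.012
grip_force: 30.0
```

Free so far, with the tip about 6 mm below the plate's upper face. I'll go on down.

In the tool's units: 18 mm / 500 = 0.036, 17 mm / 500 = 0.034.

Emit:
arm_command --plan '[[[0,0,0.01,0,0,0,1],[0,0,0.02,0,0,0,1],[0,0,0.028,0,0,0,1],[0,0,0.032,0,0,0,1],[0,0,0.034,0,0,0,1],[0,0,0.036,0,0,0,1],[0,0,0.036,0,0,0,1]]]'

```text
time_s: 5.5
ee_pos: [0.6207, -0.0948, 0.1128]
eef_rot: [3.141, -0.0, 1.321]
force: [-0.3, 0.2, -0.7]
grip_width: 0.0119
grip_force: 30.0
```

In the tool's units: 1.3 mm / 500 = 0.0026, 0.7 mm / 500 = 0.0014.

Emit:
arm_command --plan '[[[0,0,0.0014,0,0,0,1],[0,0,0.0026,0,0,0,1],[0,0,0.0026,0,0,0,1]]]'

```text
time_s: 5.8
ee_pos: [0.6207, -0.0948, 0.1127]
eef_rot: [3.141, -0.0, 1.321]
force: [-5.0, 0.9, 10.4]
grip_width: 0.0118
grip_force: 30.0
```

The collar seated at TCP height 0.1127, as predicted. I'll relieve the pressure and turn in stages.

In the tool's units: -0.8 mm / 500 = -0.0016, 0.5 rad / 6.2832 = 0.0796.

Emit:
arm_command --plan '[[[0,0,-0.0016,0,0,0,1],[0,0,-0.0016,0,0,0.0159,1],[0,0,-0.0016,0,0,0.0318,1],[0,0,-0.0016,0,0,0.0477,1],[0,0,-0.0016,0,0,0.0637,1],[0,0,-0.0016,0,0,0.0796,1],[0,0,-0.0016,0,0,0.0796,1]]]'

```text
time_s: 6.5
ee_pos: [0.6211, -0.095, 0.1127]
eef_rot: [3.14, -0.001, 0.819]
force: [2.8, -1.1, 3.2]
grip_width: 0.0117
grip_force: 30.0
```

```bash
python3 -c "
from station import ctrl
o=ctrl.get_obs();print(o['force'],o['moment'],o['qpos'])"
```

```text
[ 2.75651109 -1.08264538  3.21338542] [-0.16581961 -0.36476609  0.01255903] [-2.10085588e-01  5.75559717e-01  1.39658944e+00 -1.33438885e-04
  1.16786291e+00  5.41613540e-01]
```

Turning easily. I'll continue to 1.2 rad in total.

In the tool's units: 0.7 rad / 6.2832 = 0.1114.

Emit:
arm_command --plan '[[[0,0,0,0,0,0.0159,1],[0,0,0,0,0,0.0318,1],[0,0,0,0,0,0.0477,1],[0,0,0,0,0,0.0637,1],[0,0,0,0,0,0.0796,1],[0,0,0,0,0,0.0955,1],[0,0,0,0,0,0.1114,1],[0,0,0,0,0,0.1114,1]]]'

```text
time_s: 7.3
ee_pos: [0.6214, -0.0955, 0.1128]
eef_rot: [3.14, -0.002, 0.12]
force: [5.1, -4.2, 0.6]
grip_width: 0.0119
grip_force: 30.0
```

```bash
python3 -c "
from station import ctrl
o=ctrl.get_obs();print(o['force'],o['moment'],o['qpos'])"
```

```text
[ 5.1335815  -4.17485442  0.57458092] [-0.73758013 -0.89263066  0.08494823] [-2.10491697e-01  5.75735345e-01  1.39625956e+00 -6.90950307e-04
  1.16688764e+00  1.24018251e+00]
```

In the tool's units: 0.11 rad / 6.2832 = 0.0175.

Emit:
arm_command --plan '[[[0,0,0,0,0,0.008,1],[0,0,0,0,0,0.0143,1],[0,0,0,0,0,0.0175,1],[0,0,0,0,0,0.0175,1]]]'

```text
time_s: 7.7
ee_pos: [0.6214, -0.0956, 0.1128]
eef_rot: [3.14, -0.003, 0.013]
force: [5.5, -5.7, -0.0]
grip_width: 0.0119
grip_force: 30.0
```

```bash
python3 -c "
from station import ctrl
o=ctrl.get_obs();print(o['force'],o['moment'],o['eef_rot'])"
```

```text
[ 5.46633096e+00 -5.67088699e+00 -2.99334699e-03] [-0.94500733 -0.95862709  0.09924597] [ 3.14012395e+00 -2.54625215e-03  1.32871653e-02]
```

In the tool's units: 0.07 rad / 6.2832 = 0.0111.

Emit:
arm_command --plan '[[[0,0,0,0,0,0.0064,1],[0,0,0,0,0,0.0111,1],[0,0,0,0,0,0.0111,1]]]'

```text
time_s: 8.0
ee_pos: [0.6214, -0.0956, 0.1128]
eef_rot: [3.14, -0.003, -0.057]
force: [4.5, -4.7, 0.7]
grip_width: 0.0118
grip_force: 30.0
```

```bash
python3 -c "
from station import ctrl
o=ctrl.get_obs();print(o['force'],o['moment'],o['eef_rot'])"
```

```text
[ 4.49757465 -4.70871764  0.66693118] [-0.98006613 -0.92894798  0.324784  ] [ 3.14017675e+00 -2.70758072e-03 -5.66984599e-02]
```

The moment jumped to 0.32 N m at 1.38 rad of turn, so it is on the stop. I'll ease the twist, release, lift and look before going for the handle.

In the tool's units: -85 mm / 500 = -0.17, -60 mm / 500 = -0.12, -0.04 rad / 6.2832 = -0.0064.

Emit:
arm_command --plan '[[[0,0,0,0,0,-0.0064,1],[0,0,0,0,0,-0.0064,0],[0,0,0,0,0,-0.0064,0],[0,0,0,0,0,-0.0064,0],[0,0,0,0,0,-0.0064,0],[0,0,-0.04,0,0,-0.0064,0],[0,0,-0.12,0,0,-0.0064,0],[0,0,-0.17,0,0,-0.0064,0],[0,0,-0.17,0,0,-0.0064,0]]]'

```text
time_s: 8.9
ee_pos: [0.6218, -0.095, 0.2013]
eef_rot: [3.14, -0.006, -0.019]
force: [0.5, 0.5, -0.1]
grip_width: 0.047
grip_force: 0.0
```

In the tool's units: -116 mm / 500 = -0.232, -100 mm / 500 = -0.2, -1.338 rad / 6.2832 = -0.2129.

Emit:
arm_command --plan '[[[-0.05,-0.01,0,0,0,-0.0223,-0.2],[-0.13,-0.026,0,0,0,-0.0446,-0.2],[-0.2,-0.04,0,0,0,-0.0668,-0.2],[-0.232,-0.047,0,0,0,-0.0891,-0.2],[-0.232,-0.047,0,0,0,-0.1114,-0.2],[-0.232,-0.047,0,0,0,-0.1337,-0.2],[-0.232,-0.047,0,0,0,-0.156,-0.2],[-0.232,-0.047,0,0,0,-0.1783,-0.2],[-0.232,-0.047,0,0,0,-0.2005,-0.2],[-0.232,-0.047,0,0,0,-0.2129,-0.2],[-0.232,-0.047,0,0,0,-0.2129,-0.2]]]'

```text
time_s: 10.0
ee_pos: [0.5047, -0.069, 0.1964]
eef_rot: [-3.14, 0.0, 1.32]
force: [0.1, 0.3, 0.1]
grip_width: 0.0564
grip_force: 0.0
```

```bash
python3 - <<'E'
from h import *
from station import ctrl
o=ctrl.get_obs();print(o['time_s'],np.round(o['ee_pos'],4),np.round(o['eef_rot'],3),np.round(o['qpos'],3),o['grip_width'])
p,d,T,k=snap("wrist","w3")
V,U=np.mgrid[:480,:640];X=pts(U,V,d,T,k)
e=np.array([np.cos(-.25),np.sin(-.25)]);n=np.array([-e[1],e[0]])
R=(X[...,:2]-[.6206,-.0948]);a=R@e;b=R@n
m=(abs(X[...,2]-.052)<.006)&(d>0)&(abs(b)<.06)&(a>-.13)&(a<-.066)
bar=m&(abs(b)<.03);print("bar a",np.percentile(a[bar],[2,50,98]),"z",np.percentile(X[...,2][bar],95));f=m&(a<np.percentile(a[bar],95));print("b range",np.percentile(b[f],[1,99]))
x,y=np.polyfit(b[bar],a[bar],1);print("slope",x)
E
```

```text
10.0 [ 0.5047 -0.069   0.1964] [-3.14  0.    1.32] [-0.208  0.236  1.669  0.     1.238  0.043] 0.056449286693970736
bar a [-0.12165275 -0.11600747 -0.06978684] z 0.05700418167465519
b range [-0.04857197  0.05037646]
slope 0.00492601737484544
```

View pics/w3.png

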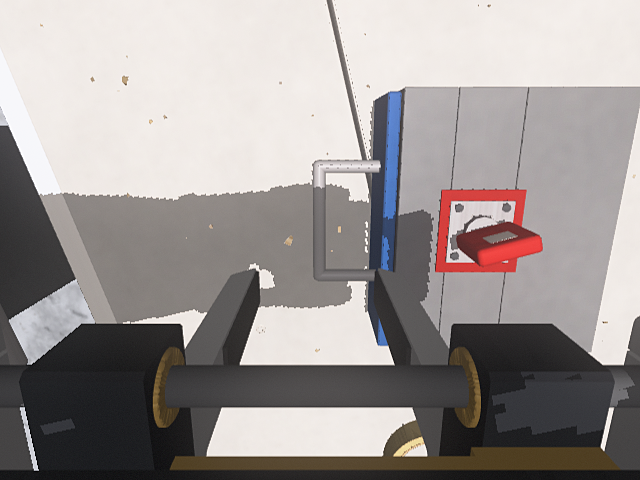

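The key is seated and turned, with its bow at about (500,243). The bar runs down column 320 from row 165 to row 275, at (0.508, -0.065). I'll grasp it at z = 0.058 so the gripper body stays above the key's bow.

In the tool's units: 138 mm / 500 = 0.276, 128 mm / 500 = 0.256.

Emit:
arm_command --plan '[[[0.0092,0.004,0.06,0,0,0,0.19],[0.0092,0.004,0.14,0,0,0,0.19],[0.0092,0.004,0.21,0,0,0,0.19],[0.0092,0.004,0.256,0,0,0,0.19],[0.0092,0.004,0.276,0,0,0,0.19],[0.0092,0.004,0.276,0,0,0,0.19],[0.0092,0.004,0.276,0,0,0,1],[0.0092,0.004,0.276,0,0,0,1],[0.0092,0.004,0.276,0,0,0,1],[0.0092,0.004,0.276,0,0,0,1],[0.0092,0.004,0.276,0,0,0,1],[0.0092,0.004,0.276,0,0,0,1]]]' --squeeze 25

```text
time_s: 11.25
ee_pos: [0.5076, -0.065, 0.0598]
eef_rot: [-3.14, 0.0, 1.319]
force: [-7.8, 1.6, 8.8]
grip_width: 0.0092
grip_force: 25.0
```

In the tool's units: -82 mm / 500 = -0.164, -74 mm / 500 = -0.148.

Emit:
arm_command --plan '[[[0,-0.01,0,0,0,0,1],[0,-0.028,0,0,0,0,1],[0,-0.048,0,0,0,0,1],[0,-0.068,0,0,0,0,1],[0,-0.088,0,0,0,0,1],[0,-0.108,0,0,0,0,1],[0,-0.128,0,0,0,0,1],[0,-0.148,0,0,0,0,1],[0,-0.164,0,0,0,0,1],[0,-0.164,0,0,0,0,1],[0,-0.164,0,0,0,0,1]]]'

```text
time_s: 12.35
ee_pos: [0.4282, -0.0448, 0.0598]
eef_rot: [3.141, 0.0, 1.319]
force: [-2.7, -2.6, 7.1]
grip_width: 0.0088
grip_force: 25.0
```

Drawer out about 82 mm. I'll open, lift clear and check.

In the tool's units: -82 mm / 500 = -0.164.

Emit:
arm_command --plan '[[[0,-0.164,0,0,0,0,0.19],[0,0,0,0,0,0,0.19],[0,0,0,0,0,0,0.19]]]'

```text
time_s: 12.65
ee_pos: [0.4295, -0.045, 0.0597]
eef_rot: [3.14, -0.0, 1.319]
force: [0.5, 0.1, 0.0]
grip_width: 0.0515
grip_force: 0.0
```

That first row wrongly carried a leftover -82 mm shift, so I'll see what it did before moving on.

```bash
cat > chk.py <<'E'
import sys
from h import *
from station import ctrl
o=ctrl.get_obs();print(o['time_s'],np.round(o['ee_pos'],4),np.round(o['eef_rot'],3),np.round(o['force'],1),o['grip_width'])
p,d,T,k=snap("wrist",sys.argv[1])
V,U=np.mgrid[:480,:640];X=pts(U,V,d,T,k)
e=np.array([np.cos(-.25),np.sin(-.25)]);n=np.array([-e[1],e[0]])
R=(X[...,:2]-[.6206,-.0948]);a=R@e;b=R@n
m=(abs(X[...,2]-.052)<.006)&(d>0)&(abs(b)<.04)&(a<-.066)
print("bar front a",np.percentile(a[m],[1,2,5,25,50]),m.sum())
bl=mask(p,'blue')&(d>0)&(abs(b)<.1)&(X[...,2]>.06);print("blue a",np.percentile(a[bl],[2,50,98]))
E
python3 chk.py w4
```

```text
12.65 [ 0.4295 -0.045   0.0597] [ 3.14  -0.     1.319] [0.5 0.1 0. ] 0.05150632565802421
bar front a [-0.23160879 -0.22896434 -0.22335368 -0.17998035 -0.17619202] 4931
blue a [-0.1305926  -0.12671924 -0.12130116]
```

View pics/w4.png

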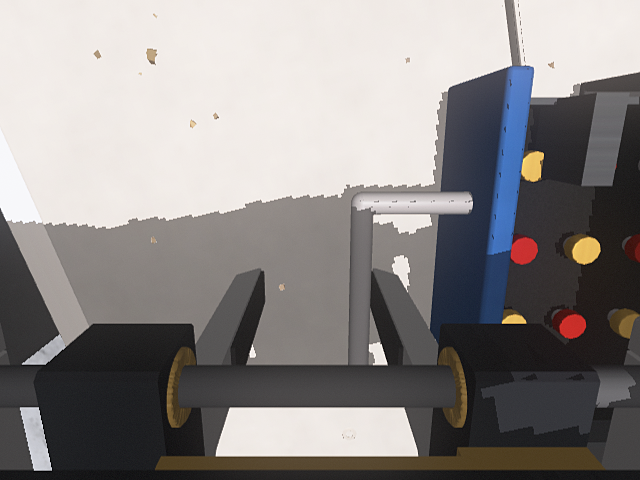

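The bar (column 360) now lies against the right finger, about 20 mm back from the grasp point, so the drawer is only about 62 mm out. That finger is still behind the bar, so I'll hook the bar another 22 mm, centre the fingers and lift.

In the tool's units: -24 mm / 500 = -0.048, -20 mm / 500 = -0.04.

Emit:
arm_command --plan '[[[0,-0.012,0,0,0,0,-0.1],[0,-0.028,0,0,0,0,-0.1],[0,-0.04,0,0,0,0,-0.1],[0,-0.048,0,0,0,0,-0.1],[0,-0.048,0,0,0,0,-0.1]]]'

```text
time_s: 13.2
ee_pos: [0.4047, -0.0385, 0.0592]
eef_rot: [-3.141, 0.0, 1.319]
force: [-0.9, 0.1, -0.0]
grip_width: 0.0519
grip_force: 0.0
```

In the tool's units: -150 mm / 500 = -0.3, -105 mm / 500 = -0.21.

Emit:
arm_command --plan '[[[0,0.016,0,0,0,0,-0.1],[0,0.024,0,0,0,0,-0.1],[0,0.024,0,0,0,0,-0.1],[0,0.024,-0.04,0,0,0,-0.1],[0,0.024,-0.12,0,0,0,-0.1],[0,0.024,-0.21,0,0,0,-0.1],[0,0.024,-0.3,0,0,0,-0.1],[0,0.024,-0.3,0,0,0,-0.1]]]'

```text
time_s: 14.0
ee_pos: [0.4191, -0.0421, 0.2143]
eef_rot: [3.133, -0.001, 1.319]
force: [0.5, -0.2, -0.5]
grip_width: 0.0519
grip_force: 0.0
```

```bash
python3 chk.py w5; python3 -c "
from h import *
snap('side','s5')"
```

```text
14.0 [ 0.4191 -0.0421  0.2143] [ 3.133e+00 -1.000e-03  1.319e+00] [ 0.5 -0.2 -0.5] 0.05192495655644825
bar front a [-0.20741041 -0.20737989 -0.20727872 -0.20480919 -0.20146842] 1365
blue a [-0.15528153 -0.1509646  -0.14657667]
```

View pics/w5.png

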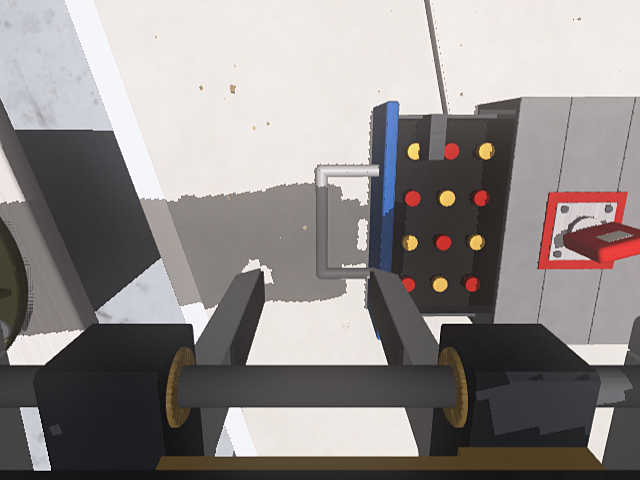

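View pics/s5.png

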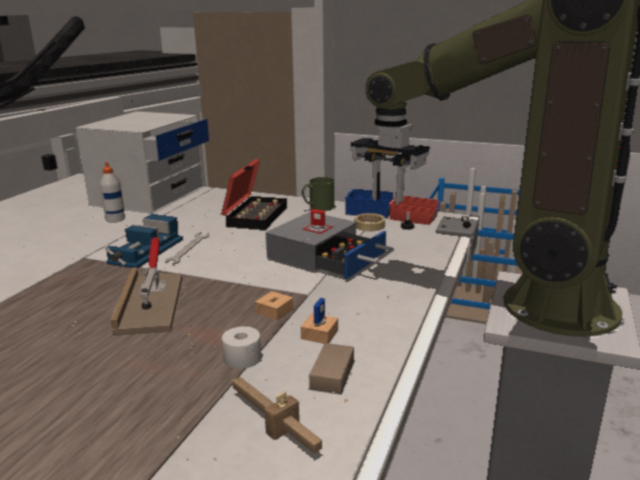

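The drawer is now 86 mm out: the bar front moved from -0.122 to -0.207 m. The red key is seated and turned in the lock, the blue key and bystanders look untouched, and the arm is clear.

```bash
python3 -c "
from station import ctrl
print(ctrl.hand_in())"
```

```text
the job is handed in; nothing more can be done
None
```

The job is handed in with no verdict shown: the red key is home in the lock and turned to its stop, and the drawer was left about 86 mm open after a stray move row of mine let it slip back to about 62 mm and I pulled it out again; the blue key and the other things look undisturbed.

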